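Power up the audio test bench in the safe order

ROBOT

A 6-joint arm with a two-finger parallel gripper is mounted at the origin on the work surface. World frame = base frame: x ahead of the robot, y to its left, z up, the work surface at z = 0. Lengths are in m, angles in degrees, forces in N, time in s.
With the tool pointing down it reaches from about 0.25 to 0.775 m from the base axis. Payload 8.9 kg.
Tool frame: the origin (TCP) lies midway between the tips of the shut fingers; the grasp point (between the pads) lies 19 mm behind it; z points along the fingers, y is the line along which they close (so a half turn about z gives the same grasp; the last joint's range is limited). The gripper opens to 85 mm and grips with 20 to 120 N. Pads are 22 mm wide; open, the fingers measure 114 mm over their backs; the gripper's body (76 mm by 85 mm) begins 54 mm behind the grasp point. The pads swing forward as they close: fully open they stand 13 mm farther back than shut.
Start: joints at [61.633, 16.656, -8.789, 64.555, 0, 82.019], TCP at [0.183, 0.492, 0.231] pointing down, gripper open.
Joint ranges: [-144.48, 144.48], [-52.06, 99.96], [-74.48, 78.29], [-112.23, 115.85], [-86.99, 84.42], [-180, 180]. Speed limits (degrees/s): [127.2, 127.2, 159.86, 180, 180, 180].

INTERFACE

Orientations are given as [roll, pitch, yaw] about the fixed x, y, z axes, in that order (R = Rz(yaw) Ry(pitch) Rx(roll)).
In Python, from station import * gives the robot as it stands. Calls block until the motion is done:
- move_pose(position, orientation): joint-space move of the TCP to a pose.
- move_linear(position, rotation=None, vel=0.15): straight line of the TCP; rotation=None keeps the orientation; vel is the mean speed in m/s.
- movej(angles): joint-space move.
- move_gripper(opening, f_grip=None): opening from 0.0 (shut) to 1.0 (fully open); f_grip is the grip in N (None keeps the last); returns when the fingers have stopped.
- wait(seconds).
- inverse_kinematics(position, orientation): joint angles nearest the present ones, or None.
- read_state(): the state.
- camera(name): name is "scene" or "top"; returns the picture (400x640x3 uint8, blue, green, red); there is no depth.
- camera_info(name): a dict with "mtx" (3x3 intrinsics, pixels), "k1" (the pictures are not rectified: a ray, as slopes to the right and down, at radius r is drawn at 1 + k1 r^2 times it, then the intrinsics apply), "R" (3x3) and "t" (3): a world point X has camera coordinates R X + t. Camera axes: x right, y down, z forward; pixel columns grow to the right and rows downward; lengths in m; the calibration is good to about 2 mm. A picture is of the moment at which its call begins. camera_info takes no time and is no camera call.
A pose or a line that the arm cannot do raises Unreachable and nothing moves.
- hand_in(): hands the job in; it is judged then, once.
The state is a dict: "t": time; "qpos": joint angles; "qvel": joint speeds; "tau": joint torques, N m; "eef_pos": TCP position; "tool_rot": TCP orientation; "ft_force": force on the tool from outside, world axes, zero at the start; "torque": the same for the moment, N m; "gripper_width": opening from 0.0 (shut) to 1.0 (fully open); "finger_force": force on a finger pad.
Only numpy, scipy, OpenCV 4.12 (cv2) and the standard library are available. Lean on these libraries where they do the work, as an engineer would, in place of code of your own. Each camera call takes 0.05 s, during which the arm holds its last target. There are 200 camera calls.

TASK

Switch on the test chain by pressing the white power key on top of each box lightly with the fingertips until it stays fully down: first the tone generator (one big dial), then the preamplifier (row of three small knobs), and last the power amplifier (finned heat sink). Leave the boxes standing where they are, without shoving or lifting them, and do not disturb the other things on the bench.

Things in the scene. Friction and masses are not known exactly. Their poses are not given: they have to be found in the camera images.
- generator: Tone generator: painted grey desktop box, 120 (x) x 150 (y) x 45 high, one big black dial (58 mm wide, 18 mm tall, centre 28 mm to +y of the box centre) on its top and one white key. Stands loose on rubber feet. Origin: centre of its underside; z up, yaw within 0.4 rad of the world axes. Sizes in mm.
- generator_keytop (a point): Centre of the top face of its white rectangular power key (28 mm along x, 22 mm along y), at x 0, y -45 mm in the box's frame; it moves straight down with the key. Off: 14 mm above the box's top face (59 mm above the table); fully down and let go: 8 mm above it. Nothing else on the box rises within 35 mm of the key's centre.
- generator_key (a joint): Key travel, m: 0 = up (off), 0.006 = fully down (on). It moves against about 2.5 N of friction (plus slight damping) and stays where it is left, without springing back. Past the stop the key's sprung cap gives up to 5 mm more, from 4 N to 16 N, and rises again when let go. Counts as on beyond 0.0045; over 25 N on it is too hard.
- preamp: Preamplifier: painted grey desktop box, 110 (x) x 170 (y) x 38 high, a row of three small black knobs (20 mm wide, 15 mm tall, at y 0, 30 and 60) on its top and one white key. Stands loose on rubber feet. Origin: centre of its underside; z up, yaw within 0.4 rad of the world axes. Sizes in mm.
- preamp_keytop (a point): Centre of the top face of its white rectangular power key (28 mm along x, 22 mm along y), at x 0, y -55 mm in the box's frame; it moves straight down with the key. Off: 14 mm above the box's top face (52 mm above the table); fully down and let go: 8 mm above it. Nothing else on the box rises within 35 mm of the key's centre.
- preamp_key (a joint): Key travel, m: 0 = up (off), 0.006 = fully down (on). It moves against about 2.5 N of friction (plus slight damping) and stays where it is left, without springing back. Past the stop the key's sprung cap gives up to 5 mm more, from 4 N to 16 N, and rises again when let go. Counts as on beyond 0.0045; over 25 N on it is too hard.
- amplifier: Power amplifier: painted grey desktop box, 130 (x) x 160 (y) x 60 high, a black heat sink of nine upright fins (110 x 84, 22 mm tall, centre 30 mm to +y of the box centre) on its top and one white key. Stands loose on rubber feet. Origin: centre of its underside; z up, yaw within 0.4 rad of the world axes. Sizes in mm.
- amplifier_keytop (a point): Centre of the top face of its white rectangular power key (28 mm along x, 22 mm along y), at x 0, y -50 mm in the box's frame; it moves straight down with the key. Off: 14 mm above the box's top face (74 mm above the table); fully down and let go: 8 mm above it. Nothing else on the box rises within 35 mm of the key's centre.
- amplifier_key (a joint): Key travel, m: 0 = up (off), 0.006 = fully down (on). It moves against about 2.5 N of friction (plus slight damping) and stays where it is left, without springing back. Past the stop the key's sprung cap gives up to 5 mm more, from 4 N to 16 N, and rises again when let go. Counts as on beyond 0.0045; over 25 N on it is too hard.
- screwdriver: Screwdriver, 170 mm long, lying between the robot and the boxes. Bystander; origin near its middle, on the table.
- spool: Pale metal spool, 56 mm wide, 48 mm tall, standing beyond the boxes. Bystander; origin: centre of its underside.
- jar: Small pale jar with a grey lid, 52 mm wide, 75 mm tall. Bystander; origin: centre of its underside.
- speaker: Bare loudspeaker driver, 100 mm wide, 46 mm tall (52 at its dust cap), cone up. Bystander; origin: centre of its underside.
Not all that is in view belongs to the job. Leave any green or orange look-alike of the amplifier alone.

How it is judged (in metres and radians):
On the way, in this order (a step that is already met when the one before it is completed fails the run):
1. the tone generator's key is fully down (value of joint generator_key above 0.0045 m), for 0.1 s.
2. the preamplifier's key is fully down (value of joint preamp_key above 0.0045 m), for 0.1 s.
3. the power amplifier's key is fully down (value of joint amplifier_key above 0.0045 m), for 0.1 s.
At the end, for the whole second after the job is handed in: All three keys are down by more than 4.5 of their 6 mm; the boxes are at rest within 12 mm, and the other things within 20 mm, of where they began (value of joint each of generator_key, preamp_key, amplifier_key above 0.0045 m and distance of each of generator, preamp, amplifier from where it was at the start of the episode below 0.012 m and linear speed of each of generator, preamp, amplifier below 0.02 m/s and distance of each of screwdriver, spool, jar, speaker from where it was at the start of the episode below 0.02 m); the robot touches nothing.
It fails at once if the preamplifier is switched on (key past 2.5 mm) while the generator's key is not fully down (value of joint preamp_key above 0.0025 m and value of joint generator_key below 0.0045 m).
It fails at once if the power amplifier is switched on (key past 2.5 mm) while the preamplifier's or generator's key is not fully down (value of joint amplifier_key above 0.0025 m and value of joint any of preamp_key, generator_key below 0.0045 m).
It fails at once if a box is pressed with more than 25 N (contact force between any of the fingers, the arm and generator above 25 N or contact force between any of the fingers, the arm and preamp above 25 N or contact force between any of the fingers, the arm and amplifier above 25 N).
It fails at once if a box is shoved, turned, tipped or lifted: its underside moves over 12 mm, its key over 20 mm, or it tilts over 0.15 rad (distance of any of generator, preamp, amplifier from where it was at the start of the episode above 0.012 m or distance of any of generator_keytop, preamp_keytop, amplifier_keytop from where it was at the start of the episode above 0.02 m or angle between any of generator, preamp, amplifier's own z axis and vertical above 0.15 rad).
It fails at once if a bystander is moved over 20 mm or lifted (distance of any of screwdriver, spool, jar, speaker from where it was at the start of the episode above 0.02 m).
It also fails if it takes over 48 s, if anything falls off the work surface, if the arm or the gripper's body presses on something with over 40 N, if the wrist force passes 120 N, or if a joint passes its speed limit or range.

## Working session

There is one attempt and no reset: what is moved stays moved. The work goes in short steps, each a Python script; the robot and the scene stay as the last script left them, time stands still between calls to the robot, and variables do not carry over. Pictures are saved under pics/ and viewed, at most 10 in all, crops included, and the job is handed in when it is done.

```bash
mkdir -p pics; ls
python3 - <<'E'
from station import *
import cv2
for n in("scene","top"):
    cv2.imwrite(f"pics/{n}0.png",camera(n)); c=camera_info(n); print(n,c)
print(read_state()["t"])
E
```

```text
pics
scene {'mtx': array([[396.64803391,   0.        , 315.51643626],
       [  0.        , 396.64803391, 193.56784709],
       [  0.        ,   0.        ,   1.        ]]), 'k1': -0.09940490530850295, 'R': array([[-0.55498099,  0.83168473, -0.01722236],
       [ 0.5275789 ,  0.33589412, -0.78027921],
       [-0.64316142, -0.44212628, -0.62519416]]), 't': array([ 0.36812382, -0.17567149,  1.31257308])}
top {'mtx': array([[464.08088782,   0.        , 321.07004726],
       [  0.        , 464.08088782, 191.69501826],
       [  0.        ,   0.        ,   1.        ]]), 'k1': 0.0064490998367478704, 'R': array([[ 0.01439907, -0.99988055,  0.00561686],
       [-0.98799348, -0.01509162, -0.15375671],
       [ 0.15382312, -0.00333547, -0.98809277]]), 't': array([-0.12015306,  0.51440825,  1.36938331])}
0.1
```

View pics/top0.png

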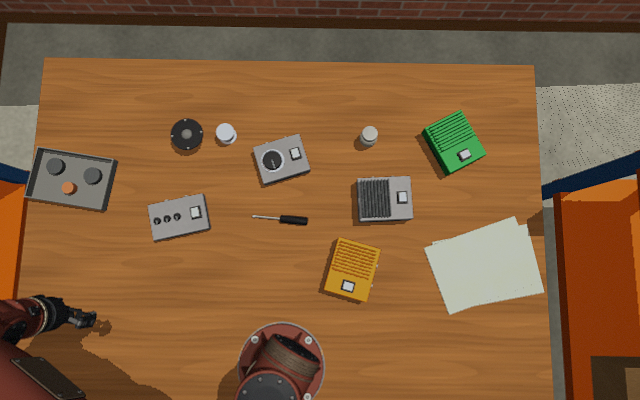

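View pics/scene0.png

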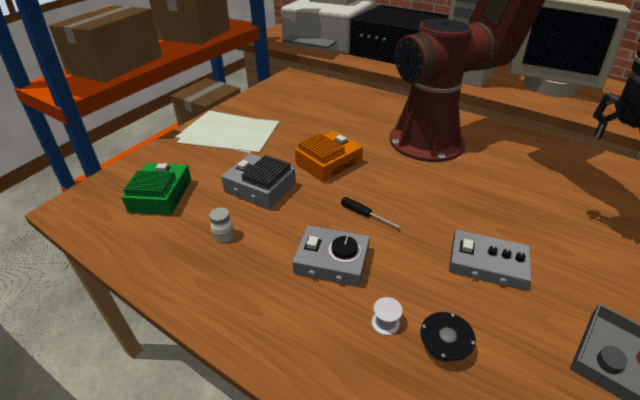

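Top view: the tone generator is at (281,160) with its key at (295,153). The preamp is at (179,217), key (195,212). The grey amplifier is at (385,199), key (403,197).

Possible mix-ups:
- Green finned box at (454,142), key (464,155)
- Orange finned box at (352,270), key (348,286)
- White spool at (226,133)
- Jar at (370,135)
- Grey tray at (72,180)

I choose the three grey boxes. In the scene view their keys are at about (312,242), (467,245) and (247,163).

```bash
cat > h.py <<'E'
from station import *
import cv2, numpy as np
H={'gen':.059,'pre':.052,'amp':.074}
SEED={'top':{'gen':(295,153),'pre':(195,212),'amp':(403,197)},'scene':{'gen':(312,242),'pre':(467,245),'amp':(247,163)}}
def ray(n,uv):
    c=camera_info(n); d=np.array([c['k1'],0,0,0,0.])
    p=cv2.undistortPoints(np.array([[uv]],float),c['mtx'],d)[0,0]
    return -c['R'].T@c['t'], c['R'].T@np.array([*p,1])
def cast(n,uv,z):
    o,v=ray(n,uv); return o+v*(z-o[2])/v[2]
def tri(a,b):
    (o,v),(p,w)=ray('top',a),ray('scene',b)
    s=np.linalg.lstsq(np.c_[v,-w],p-o,rcond=None)[0]
    x,y=o+v*s[0],p+w*s[1]; return (x+y)/2,np.linalg.norm(x-y)
def key(img,seed,r=14,th=185):
    x,y=seed; g=img.min(2)[y-r:y+r,x-r:x+r]
    n,l,st,ce=cv2.connectedComponentsWithStats((g>th).astype(np.uint8))
    i=1+np.argmax(st[1:,4]); pts=np.argwhere(l==i)[:,::-1].astype(np.float32)+[x-r,y-r]
    return cv2.minAreaRect(pts.astype(np.float32)),st[i,4],ce[i]+[x-r,y-r]
E
python3 - <<'E'
from h import *
im={n:cv2.imread(f"pics/{n}0.png") for n in('top','scene')}
row=[]
for k in H:
    r={}
    for n in im:
        r[n]=key(im[n],SEED[n][k]); p=cast(n,r[n][2],H[k])
        c=cv2.boxPoints(r[n][0]); w=np.array([cast(n,q,H[k])[:2] for q in c])
        e=np.roll(w,-1,0)-w
        print(k,n,r[n][1],r[n][2].round(1),p.round(4),'sides',np.linalg.norm(e,axis=1).round(3)[:2],'ang',np.degrees(np.arctan2(e[:2,1],e[:2,0])).round(0))
        x,y=SEED[n][k]; row.append(cv2.resize(im[n][y-20:y+20,x-30:x+30],None,fx=6.6/1.5,fy=6.6/1.5,interpolation=0))
    print(' tri',*tri(r['top'][2],r['scene'][2]))
cv2.imwrite('pics/c1.png',np.vstack([np.hstack(row[i:i+2]) for i in(0,2,4)]))
E
```

```text
gen top 41 [294.8 152.7] [ 0.6316 -0.031   0.059 ] sides [0.016 0.022] ang [ -70. -161.]
gen scene 45 [312.  240.1] [ 0.634  -0.0279  0.059 ] sides [0.026 0.016] ang [-165.   88.]
 tri [ 0.63194324 -0.03018491  0.05609867] 0.00142911415568744
pre top 43 [194.5 211.8] [0.4477 0.2645 0.052 ] sides [0.016 0.024] ang [ -75. -163.]
pre scene 43 [468.  243.1] [0.4492 0.2683 0.052 ] sides [0.014 0.019] ang [122.  17.]
 tri [0.44750652 0.26663309 0.04968039] 0.0031074227244811867
amp top 44 [402.3 196.7] [ 0.4996 -0.353   0.074 ] sides [0.015 0.021] ang [-89. 179.]
amp scene 14 [242.2 162.6] [ 0.5025 -0.3508  0.074 ] sides [0.018 0.011] ang [178.  61.]
 tri [ 0.49996221 -0.35345995  0.07160969] 5.8140192491487216e-05
```

View pics/c1.png

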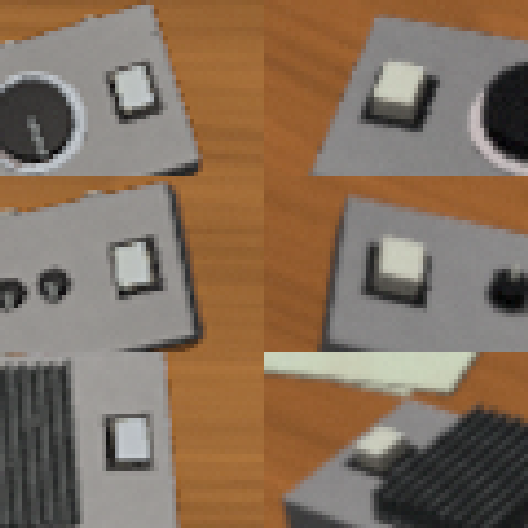

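The crop shows a white key beside the dial, beside the three knobs and beside the grey finned block. The key areas are clean, the two views agree to about 4 mm, and the triangulated heights are within 3 mm of those given. Next I shut the fingers and press the generator key with force feedback.

```bash
cat >> h.py <<'E'
P={'gen':(.6325,-.0297,19),'pre':(.448,.266,17),'amp':(.5003,-.3525,0)}
def ori(k):
    opts=[[180,0,P[k][2]+a] for a in(90,-90)]
    q0=np.array(read_state()['qpos'])
    c=[(o,inverse_kinematics([*P[k][:2],.2],o)) for o in opts]
    c=[(np.abs(np.array(q)-q0).max(),o) for o,q in c if q is not None]
    return min(c)[1]
def fz(): return np.mean([read_state()['ft_force'][2] for _ in range(1)])
def over(k,z=.2):
    move_pose([*P[k][:2],z],ori(k))
def press(k,stop=7.0):
    x,y,_=P[k]; h=H[k]
    move_linear([x,y,h+.010],vel=.12); wait(.3); f0=fz(); z=h+.010; log=[]
    while z>h-.0105:
        z-=.001; move_linear([x,y,z],vel=.02); wait(.05); f=fz()-f0
        log.append((round((read_state()['eef_pos'][2]-h)*1e3,1),round(f,1)))
        if f>stop: break
    print(k,log); move_linear([x,y,h+.03],vel=.1);
E
python3 - <<'E'
from h import *
move_gripper(0.0); over('gen'); move_linear([*P['gen'][:2],.1],vel=.15)
s=read_state(); print(s['t'],s['eef_pos'],s['tool_rot'])
for n in('top','scene'): cv2.imwrite(f'pics/{n}1.png',camera(n))
a=cv2.imread('pics/top1.png')[110:200,240:340]; b=cv2.imread('pics/scene1.png')[180:270,270:370]
cv2.imwrite('pics/c2.png',cv2.resize(np.hstack([a,b]),None,fx=4,fy=4))
E
```

```text
4.1333 [ 0.63312134 -0.02961122  0.10090119] [1.79934003e+02 3.36383988e-02 1.09015689e+02]
```

View pics/c2.png

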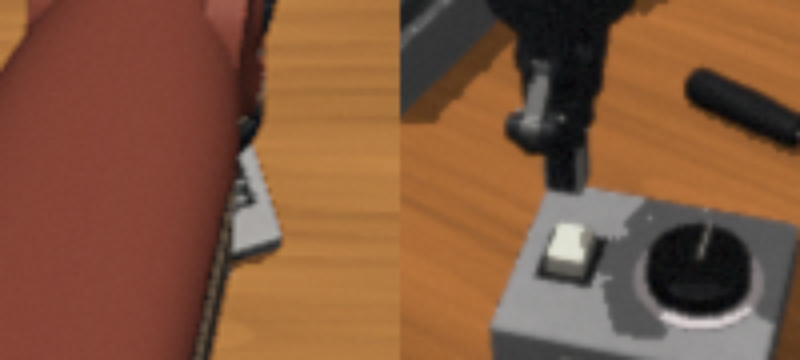

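The scene crop shows the shut fingertips at about crop pixel (566,190), above and in line with the key at (570,245). At 41 mm of clearance that fits. Pressing now.

Run:
```python
from h import *
press('gen'); move_linear([*P['gen'][:2],.2],vel=.25); print(read_state()['t'])
over('pre'); print(read_state()['t'])
for n in('top','scene'): cv2.imwrite(f'pics/{n}2.png',camera(n))
a=cv2.imread('pics/top2.png'); b=cv2.imread('pics/scene2.png')
for n,i in(('top',a),('scene',b)): print(n,key(i,SEED[n]['gen'])[1:])
cv2.imwrite('pics/c3.png',cv2.resize(np.hstack([a[110:200,240:340],b[180:270,270:370]]),None,fx=4,fy=4))
```

```text
gen [(np.float64(9.0), np.float64(-0.2)), (np.float64(7.9), np.float64(0.4)), (np.float64(6.9), np.float64(-0.2)), (np.float64(6.0), np.float64(0.9)), (np.float64(4.9), np.float64(-0.5)), (np.float64(4.0), np.float64(-0.3)), (np.float64(3.0), np.float64(-0.4)), (np.float64(2.0), np.float64(-0.5)), (np.float64(1.0), np.float64(0.7)), (np.float64(-0.0), np.float64(0.3)), (np.float64(-1.1), np.float64(1.7)), (np.float64(-2.1), np.float64(0.4)), (np.float64(-3.1), np.float64(-0.2)), (np.float64(-4.1), np.float64(0.5)), (np.float64(-5.1), np.float64(-0.0)), (np.float64(-5.9), np.float64(2.8)), (np.float64(-6.7), np.float64(5.8)), (np.float64(-7.5), np.float64(7.7))]
11.4667
12.775
top (np.int32(46), array([294.86956522, 152.97826087]))
scene (np.int32(63), array([312.28571429, 241.84126984]))
```

View pics/c3.png

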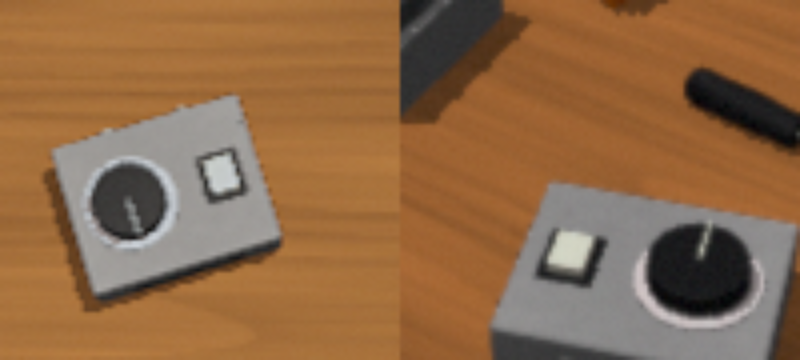

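The generator key now stands visibly lower, at crop (572,252). Its centre moved 1.7 px down in the scene view, which matches 6 mm, and 7.7 N at -7.5 mm matches the cap spring. The box has not moved. Preamp next.

Run:
```python
from h import *
press('pre'); move_linear([*P['pre'][:2],.2],vel=.25); over('amp'); print(read_state()['t'])
for n in('top','scene'): cv2.imwrite(f'pics/{n}3.png',camera(n))
a=cv2.imread('pics/top3.png'); b=cv2.imread('pics/scene3.png')
for n,i in(('top',a),('scene',b)): print(n,key(i,SEED[n]['pre'])[1:])
cv2.imwrite('pics/c4.png',cv2.resize(np.hstack([a[170:260,130:230],b[210:300,440:540]]),None,fx=4,fy=4))
```

```text
pre [(np.float64(9.0), np.float64(0.2)), (np.float64(7.9), np.float64(0.7)), (np.float64(7.0), np.float64(0.3)), (np.float64(6.0), np.float64(0.3)), (np.float64(5.0), np.float64(0.7)), (np.float64(4.0), np.float64(0.8)), (np.float64(3.0), np.float64(0.4)), (np.float64(2.0), np.float64(0.3)), (np.float64(1.0), np.float64(0.4)), (np.float64(-0.0), np.float64(-0.5)), (np.float64(-1.1), np.float64(-1.0)), (np.float64(-2.1), np.float64(0.3)), (np.float64(-3.1), np.float64(-0.9)), (np.float64(-4.1), np.float64(0.7)), (np.float64(-5.1), np.float64(0.4)), (np.float64(-5.9), np.float64(3.8)), (np.float64(-6.8), np.float64(6.6)), (np.float64(-7.7), np.float64(7.8))]
23.25
top (np.int32(52), array([195.        , 211.82692308]))
scene (np.int32(61), array([467.32786885, 245.18032787]))
```

View pics/c4.png

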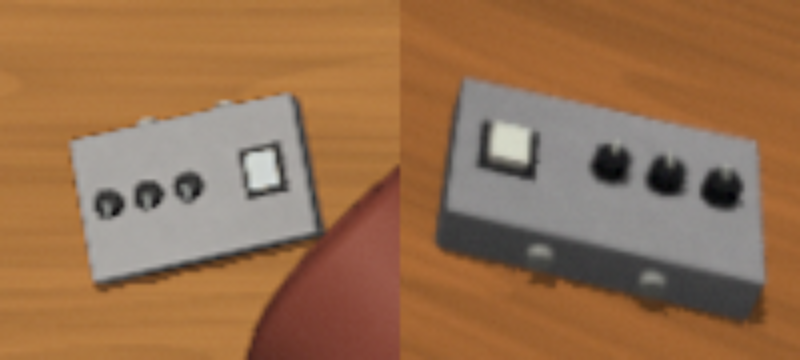

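The preamp key is down at crop (512,143), 2 px lower than before, and the box has not moved. Amplifier last.

Run:
```python
from h import *
press('amp'); move_linear([*P['amp'][:2],.2],vel=.25); over('gen',.3); print(read_state()['t'])
for n in('top','scene'): cv2.imwrite(f'pics/{n}4.png',camera(n))
a=cv2.imread('pics/top4.png'); b=cv2.imread('pics/scene4.png')
for n,i in(('top',a),('scene',b)): print(n,key(i,SEED[n]['amp'])[1:])
cv2.imwrite('pics/c5.png',cv2.resize(np.hstack([a[150:240,340:440],b[130:220,210:310]]),None,fx=4,fy=4))
```

```text
amp [(np.float64(8.9), np.float64(1.1)), (np.float64(7.9), np.float64(0.9)), (np.float64(7.0), np.float64(-0.4)), (np.float64(6.0), np.float64(1.1)), (np.float64(5.0), np.float64(1.0)), (np.float64(4.0), np.float64(0.4)), (np.float64(3.0), np.float64(0.9)), (np.float64(2.0), np.float64(0.3)), (np.float64(0.9), np.float64(0.3)), (np.float64(-0.0), np.float64(0.3)), (np.float64(-1.0), np.float64(0.5)), (np.float64(-2.1), np.float64(0.4)), (np.float64(-3.1), np.float64(1.2)), (np.float64(-4.1), np.float64(0.3)), (np.float64(-5.1), np.float64(0.6)), (np.float64(-5.9), np.float64(3.6)), (np.float64(-6.7), np.float64(6.9)), (np.float64(-7.6), np.float64(8.7))]
32.5917
top (np.int32(49), array([401.93877551, 196.51020408]))
scene (np.int32(30), array([242.9       , 164.23333333]))
```

View pics/c5.png

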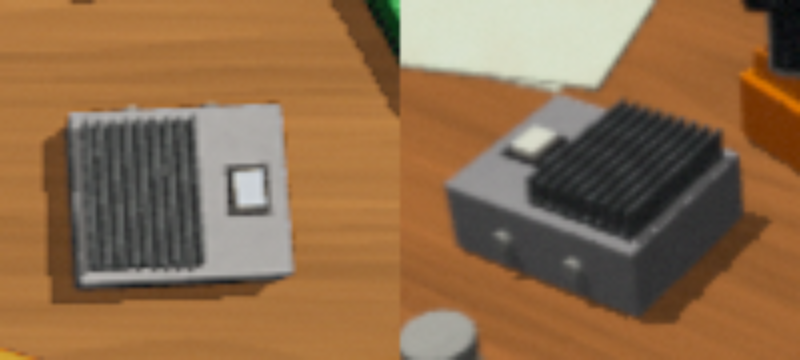

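The amplifier key is down at crop (535,140), the force profile matches the other two, and the arm is clear of everything.

```bash
python3 -c "
from station import *
print(hand_in())"
```

```text
the job is handed in; nothing more can be done
None
```

I pressed the generator, preamp and amplifier keys fully down in that order, at under 9 N each with no visible shift of the boxes, and handed the job in at about 33 s; no verdict came back.

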